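# Clear the chopping board and aim the recipe tablet at it

## Task

I am about to cook at the chopping board: lift the kettle off it by its top handle and set it down gently, upright and fully on the round cork mat. Also push the recipe tablet round on its stand until the screen squarely faces the middle of the chopping board, and lean it back to 35 degrees from upright. Leave the mug, the jar and the pepper mill where they are.

Things in the scene. Friction and masses are not known exactly. Their poses are not given: they have to be found in the camera images.
- stand: fixed base of the tablet stand: dark steel disc, 120 mm diameter, 14 mm high, with a 22 mm post in its middle. Origin: centre of its underside on the counter, on the vertical swivel axis; z up. x is the way the screen faces when joint swivel reads 0. It cannot move.
- stand_head (a point): where the vertical swivel axis crosses the level tilt axis, 90 mm above the counter, on the part that swivels but does not tilt. x is level and points the way the screen faces (out of the screen), y level along the tilt axis, z up. The screen squarely faces a thing that lies straight along this x.
- tablet_top (a point): middle of the upper edge of the screen face, 155 mm from the tilt axis, 10 mm in front of it. Axes turn with the tablet: x out of the screen, z up along it. Tablet: black slab with a lit picture, 210 mm wide (y), 145 mm tall (10 to 155 mm above the tilt axis), 10 mm thick, its back in the plane of the tilt axis; a 90 mm wide aluminium lip under it juts 20 mm forward.
- swivel (a joint): turn of the tablet about the stand's vertical axis, rad, anticlockwise from above positive; 0 = facing along the x of stand, range -2.2 to 2.2. Turns easily (friction 0.12 N m, 1.5 N at 80 mm from the axis) and stays where it is left.
- tilt (a joint): lean of the tablet about the level axis 90 mm above the counter, rad; 0 = upright, positive = top leaning back, away from the side the screen faces (0.61 = 35 degrees back); range -0.35 to 1.3. Stiffer (friction 0.5 N m, about 3.5 N at the upper edge), stays where it is left. It starts near upright.
- board: chopping board, pale wood with two dark stripes, 220 mm (x) by 180 mm (y), upper face 30 mm above the counter, fixed. Origin: centre of its underside, at counter height; z up. Left or right of the tablet, the cork mat on the other side.
- mat: round cork mat, 180 mm diameter, 6 mm thick, fixed. Origin: centre of its underside, at counter height; z up.
- kettle: small steel kettle, loose, 0.4 to 0.8 kg, standing on the board at the start. Foot 100 mm in diameter, belly 124 mm, body 104 mm high, lid knob up to 120 mm, spout towards its +x ending 94 mm from the axis. A fixed arched handle stands over the lid in its x-z plane. Origin: centre of its underside; z up.
- kettle_grip (a point): centre of the kettle handle's wooden grip, 168 mm above the kettle's underside, on its axis. The grip is a bar 68 mm long along the kettle's x, 16 mm wide (y) and 16 mm high; 40 mm are free below it. Axes are the kettle's.
- mug: yellow mug, bystander, 78 mm diameter, 88 mm high. Origin: centre of its underside.
- jar: amber glass jar with a steel cap, bystander, 72 mm diameter, 110 mm high. Origin: centre of its underside.
- mill: dark wooden pepper mill, bystander, 56 mm diameter, 122 mm high. Origin: centre of its underside.

How it is judged:
By the outcome, as a careful person would: the job done as asked, in the order asked, and still so for the second after the job is handed in, with the robot touching nothing.
It also fails if it takes over 72 s, if anything falls off the work surface, if the arm or the gripper's body presses on something with over 40 N, if the wrist force passes 120 N, or if a joint passes its speed limit or range.

## Robot

A 6-joint arm with a two-finger parallel gripper is mounted at the origin on the work surface. World frame = base frame: x ahead of the robot, y to its left, z up, the work surface at z = 0. Lengths are in m, angles in rad, forces in N, time in s.
With the tool pointing down it reaches from about 0.3 to 0.75 m from the base axis. Payload 8.5 kg.
Tool frame: the origin (TCP) lies at the very end of the fingers, on their centre line; the grasp point (between the pads) lies 19 mm behind it; z points along the fingers, y is the line along which they close (so a half turn about z gives the same grasp; the last joint's range is limited). The gripper opens to 88 mm and grips with 3 to 60 N. Pads are 18 mm wide; open, the fingers measure 123 mm over their backs; the gripper's body (75 mm by 187 mm) begins 45 mm behind the grasp point.
Start: joints at [-1.361, 0.381, 1.297, -0, 1.464, -0.215], TCP at [0.227, -0.501, 0.239] pointing down, gripper open.
Joint ranges: [-3.11, 3.11], [-0.89, 2.33], [0.22, 2.48], [-1.42, 4.56], [0.17, 2.85], [-2.88, 2.88]. Speed limits (rad/s): [2.39, 2.39, 3.14, 3.14, 3.14, 3.14].

## Interface

Orientations are given as a unit quaternion [x, y, z, w].
In Python, from rig import ctrl, optics, job, boxes_of, trace gives the robot as it stands. The module is installed in compiled form; this text tells all that it offers.
- The arm moves only by the tool carry_out, never from a script. Its argument "series" is a list of rows, each a list of 7 numbers: the opening, from 0 (shut) to 1 (fully open), then the shift along the tool's x, y, z each as a share of 100 mm, from -1 to 1, then the turn, a rotation vector about the tool's x, y, z each as a share of 120 degrees, from -1 to 1. In form: [[claw, tx, ty, tz, rx, ry, rz], ...]. A call has 1 to 20 rows; each row is the pose to reach, as a shift and turn from the pose commanded when the call began, along the tool's axes at that moment; what a row does not reach only later rows make up. A row lasts 1/10 s, in which the tool goes at most 50 mm and 8.59 degrees, less where a joint would pass 70% of its speed; a pose out of reach is approached as far as the arm can. A call with a number of a shift or a turn outside -1 to 1 is refused whole. A call with a gripper value outside its range is refused whole. The fingers move at their own pace and stop on an object; "force" is the grip in N (left out, the last holds). Time passes only in rows, so rows that repeat a pose let the fingers close. It gives the time, the measured TCP pose, the force, the opening and the grip force at its end, in the units of the state.
- ctrl.get_obs(): the state, without advancing time (a new reading comes with each control period).
- optics.capture(name): name is "side" or "top" or "wrist"; returns a dict with "pixels" (420x560x3 uint8, red, green, blue), "fx", "fy", "cx", "cy" (pixels), "k1" (the pictures are not rectified: a ray, as slopes to the right and down, at radius r is drawn at 1 + k1 r^2 times it, then the intrinsics apply), "rvec" (rotation vector, rad) and "tvec" (3), from world to camera coordinates, as OpenCV has them. Camera axes: x right, y down, z forward; pixel columns grow to the right and rows downward; lengths in m; the calibration is good to about 2 mm. A picture is of the moment at which its call begins. There is no depth.
- job.finish_job(): hands the job in; it is judged then, once.
Trained networks look in the newest picture that a camera, given by its name, has taken for a name from the list of things; names that differ only in an ending like _2 or _b are one class to them, and where a whole thing is asked for, a point or a joint stands for the part that bears it (a point fixed in the world has none). Each returns a list of dicts, best first, with "score" (0 to 1); they miss things now and then, are a little off and sometimes report something else, mostly with a low value. They report only what shows in the picture. A call takes as long as a camera call.
- boxes_of(thing, camera): "point" ([x, y, z] in m, in world coordinates, good to about 4 mm: the middle of the surface that is visible of it).
- trace(thing, camera): "pixels" (420x560 bool, what is visible of it).
The state is a dict: "time_s": time; "qpos": joint angles; "dq": joint speeds; "tau": joint torques, N m; "tool_pos": TCP position; "tcp_rot": TCP orientation; "force": force on the tool from outside, world axes, zero at the start; "wrist_torque": the same for the moment, N m; "width": opening from 0.0 (shut) to 1.0 (fully open); "grasp_force": force on a finger pad.
Only numpy, scipy, OpenCV 4.12 (cv2) and the standard library are available. Lean on these libraries where they do the work, as an engineer would, in place of code of your own. Each camera call takes 0.05 s, during which the arm holds its last target. There are 200 camera calls.

## Working session

There is one attempt and no reset: what is moved stays moved. The work goes in short steps, Python scripts to look and compute and a tool call to move; the robot and the scene stay as the last step left them, time stands still between calls to the robot, and variables do not carry over. Pictures are saved under pics/ and viewed, at most 10 in all, crops included, and the job is handed in when it is done.

Besides the shell and the picture viewer there is one more tool, called by a JSON object that holds its "name" and its "arguments", one argument or row to a line. carry_out: Moves the arm, as the interface text tells. Its arguments: {"type":"object","properties":{"series":{"type":"array","items":{"type":"array","items":{"type":"number","minimum":-1,"maximum":1}}},"force":{"type":"number"}},"required":["series"]}

```bash
mkdir -p pics
cat > h.py <<'E'
import numpy as np, cv2
from scipy.spatial.transform import Rotation as R
from rig import ctrl, optics, job, boxes_of, trace
def snap(cam,fn=None):
    c=optics.capture(cam)
    if fn: cv2.imwrite('pics/'+fn,c['pixels'][:,:,::-1])
    return c
def cam(c):
    Rm=cv2.Rodrigues(np.array(c['rvec'],float))[0]; t=np.array(c['tvec'],float).ravel()
    return Rm,t
def proj(c,P):
    Rm,t=cam(c); q=np.atleast_2d(P)@Rm.T+t; s=q[:,:2]/q[:,2:]
    s=s*(1+c['k1']*(s**2).sum(1,keepdims=True)); return s*[c['fx'],c['fy']]+[c['cx'],c['cy']]
def ray(c,uv):
    Rm,t=cam(c); K=np.array([[c['fx'],0,c['cx']],[0,c['fy'],c['cy']],[0,0,1.]])
    s=cv2.undistortPoints(np.array(uv,float).reshape(-1,1,2),K,np.array([c['k1'],0,0,0.])).reshape(-1,2)
    d=np.c_[s,np.ones(len(s))]@Rm; return -Rm.T@t,d
def atz(c,uv,z):
    o,d=ray(c,uv); return o+d*((z-o[2])/d[:,2])[:,None]
E
python3 - <<'E'
from h import *
for cm in('side','top'):
    c=snap(cm,cm+'0.png'); Rm,t=cam(c); print(cm,'campos',(-Rm.T@t).round(3))
    for n in['stand','tablet_top','board','mat','kettle','kettle_grip','mug','jar','mill']:
        b=boxes_of(n,cm); m=trace(n,cm)
        print(n,[(np.round(x['point'],3).tolist(),round(x['score'],2)) for x in b[:2]],[(int(x['pixels'].sum()),np.argwhere(x['pixels']).mean(0)[::-1].round().tolist(),round(x['score'],2)) for x in m[:2]])
print(ctrl.get_obs())
E
```

```text
side campos [0.352 0.655 0.963]
stand [] [(3052, [306.0, 238.0], 0.95)]
tablet_top [([0.493, 0.013, 0.188], 0.73)] [(1921, [303.0, 220.0], 0.62)]
board [([0.614, 0.325, 0.029], 0.67)] [(1796, [303.0, 220.0], 0.7), (5617, [217.0, 369.0], 0.58)]
mat [([0.613, -0.257, 0.006], 0.77)] [(1738, [281.0, 184.0], 0.65)]
kettle [([0.548, 0.286, 0.124], 0.62)] [(3365, [238.0, 340.0], 0.93)]
kettle_grip [([0.555, 0.284, 0.128], 0.89)] [(3380, [238.0, 339.0], 0.75)]
mug [([0.348, 0.286, 0.043], 0.89)] [(2046, [339.0, 384.0], 0.84)]
jar [([0.374, -0.271, 0.081], 0.9)] [(1079, [370.0, 178.0], 0.79)]
mill [([0.746, -0.01, 0.067], 0.92), ([0.488, 0.01, 0.188], 0.22)] [(707, [204.0, 225.0], 0.56)]
top campos [ 0.412 -0.016  1.542]
stand [([0.486, -0.011, 0.148], 0.98), ([0.745, -0.02, 0.093], 0.36)] [(1895, [291.0, 230.0], 0.93)]
tablet_top [([0.496, -0.008, 0.199], 0.84)] [(1063, [292.0, 225.0], 0.94)]
board [([0.623, 0.299, 0.028], 0.72)] [(3049, [189.0, 191.0], 0.56)]
mat [([0.491, -0.01, 0.2], 0.67), ([0.596, -0.263, 0.002], 0.62)] [(2953, [375.0, 193.0], 0.85)]
kettle [([0.554, 0.252, 0.128], 0.87
[... 349 characters left out ...]
[296.0, 138.0], 0.56)]
{'time_s': 1.9, 'qpos': array([-1.36128735e+00,  3.80586621e-01,  1.29738217e+00,  8.51128879e-06,
        1.46361356e+00, -2.15293294e-01]), 'dq': array([ 0.00124275, -0.00048587, -0.00068867,  0.00057064,  0.00040391,
        0.00041818]), 'tau': array([-3.10107703e-05, -4.37794912e+01, -2.24730080e+01,  7.13256793e-02,
        3.13489884e-02, -9.46732399e-06]), 'tool_pos': array([ 0.2266773 , -0.50109937,  0.23876161]), 'tcp_rot': array([9.77527651e-01, 2.10807237e-01, 4.21630633e-06, 5.16456288e-06]), 'force': array([ 0.19933729,  0.24287703, -0.23722325]), 'wrist_torque': array([0.03552176, 0.03716521, 0.00143193]), 'grasp_force': 0.0, 'width': 0.9985681508735229}
```

Run:
```python
import cv2
a=cv2.imread('pics/side0.png')[120:420,100:420]; cv2.imwrite('pics/s1.png',cv2.resize(a,None,fx=2,fy=2,interpolation=2)[:600])
a=cv2.imread('pics/top0.png')[110:310,140:440]; cv2.imwrite('pics/t1.png',cv2.resize(a,None,fx=2.6,fy=2.6,interpolation=2))
```

```text
(no output)
```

View pics/s1.png

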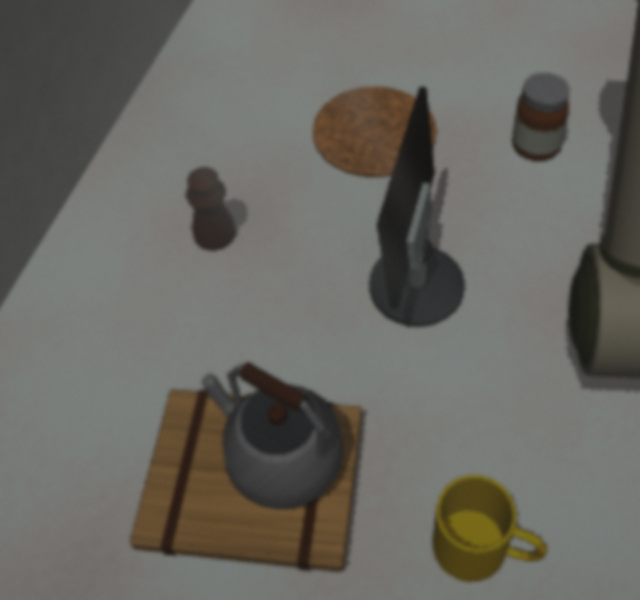

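View pics/t1.png

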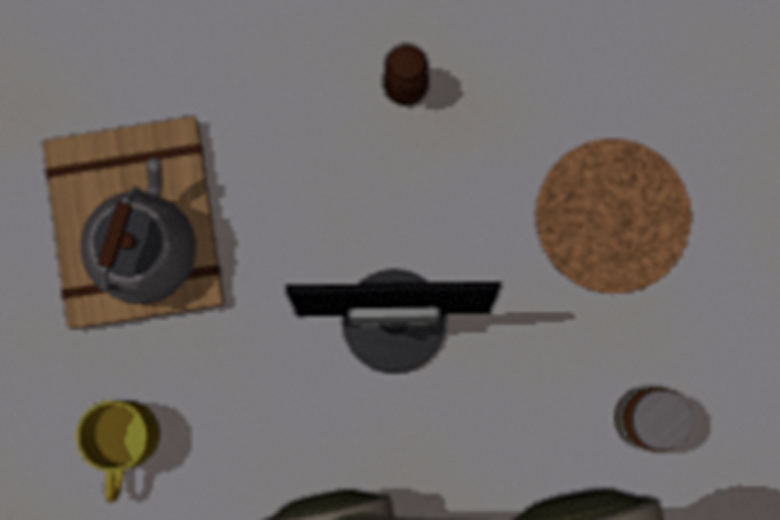

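```bash
python3 - <<'E'
from h import *
T=snap('top');S=snap('side')
t=lambda p:(np.array(p,float)+.5)/2.6-.5+[140,110]
s=lambda p:(np.array(p,float)+.5)/2-.5+[100,120]
b=atz(T,t([(42,141),(196,115),(222,305),(69,328)]),.03);print('board',b.round(3).tolist(),b.mean(0),np.linalg.norm(np.diff(b,axis=0),axis=1))
bs=atz(S,s([(133,546),(172,390),(363,407),(343,569)]),.03);print('boardS',bs.round(3).tolist(),bs.mean(0))
for c,z in((T,.006),(S,.006)):pass
img=T['pixels'].astype(int)
def blob(c,lo,hi,box):
    h=cv2.cvtColor(c['pixels'],cv2.COLOR_RGB2HSV);m=cv2.inRange(h,lo,hi);k=np.zeros_like(m);x0,y0,x1,y1=box;k[y0:y1,x0:x1]=m[y0:y1,x0:x1];return k
m=blob(T,(3,70,30),(25,255,255),(335,150,415,230))
ct=max(cv2.findContours(m,cv2.RETR_EXTERNAL,2)[0],key=len);e=cv2.fitEllipse(ct);p=atz(T,[e[0]],.006);print('mat',p,e)
pc=atz(T,ct.reshape(-1,2),.006);print(np.ptp(pc,axis=0))
# grip
for nm,z in(('168+30',.198),):
  print('grip top',atz(T,t([(122,205),(106,265),(114,235)]),.206),'side',atz(S,s([(243,370),(300,402),(272,386)]),.206))
  print('knob',atz(T,t([(127,241)]),.15),atz(S,s([(277,413)]),.15))
# disc: bottom/left/right points
d=atz(T,t([(343,322),(446,322),(395,374),(395,269)]),.014);print('disc',d.round(4))
ds=atz(S,s([(369,285),(465,283),(416,326),(440,251)]),.014);print('discS',ds.round(4))
# tablet corners
print('tab top edge z.245',atz(T,t([(286,285),(501,282)]),.245),'bottom z.10',atz(T,t([(298,315),(491,316)]),.10))
print('bar', [atz(T,t([(349,309),(439,309),(349,319),(439,319)]),z).round(3).tolist() for z in(.09,)])
print('tabS', atz(S,s([(422,90),(380,230)]),.245), atz(S,s([(432,180),(395,305)]),.10))
print(ctrl.get_obs()['time_s'])
E
python3 - <<'E'
import cv2
a=cv2.imread('pics/side0.png')[155:290,270:345]; b=cv2.imread('pics/top0.png')[210:265,240:345]
import numpy as np
a=cv2.resize(a,None,fx=4.4,fy=4.4,interpolation=2); b=cv2.resize(b,None,fx=4.4,fy=4.4,interpolation=2)
o=np.zeros((596,800,3),np.uint8);o[:a.shape[0],:a.shape[1]]=a[:596];o[:b.shape[0],335:335+b.shape[1]]=b
cv2.imwrite('pics/z.png',np.clip(o.astype(float)*1.8,0,255).astype(np.uint8))
E
```

```text
board [[0.684, 0.391, 0.03], [0.713, 0.214, 0.03], [0.497, 0.181, 0.03], [0.47, 0.354, 0.03]] [0.5909581 0.2849368 0.03     ] [0.17958454 0.21918527 0.17527835]
boardS [[0.678, 0.395, 0.03], [0.708, 0.219, 0.03], [0.495, 0.183, 0.03], [0.467, 0.36, 0.03]] [0.58689315 0.28927879 0.03      ]
mat [[ 0.6018904  -0.26292206  0.006     ]] ((375.3973388671875, 192.7621307373047), (58.059329986572266, 58.972991943359375), 128.59762573242188)
[0.1743449  0.17692564 0.        ]
grip top [[0.58677703 0.26016908 0.206     ]
 [0.52633567 0.27490655 0.206     ]
 [0.5564984  0.2675354  0.206     ]] side [[0.58547497 0.26442098 0.206     ]
 [0.52424159 0.28209346 0.206     ]
 [0.55401751 0.27323771 0.206     ]]
knob [[0.55631015 0.26558002 0.15      ]] [[0.55475602 0.27154111 0.15      ]]
disc [[ 0.4791  0.0452  0.014 ]
 [ 0.4795 -0.0712  0.014 ]
 [ 0.4207 -0.0138  0.014 ]
 [ 0.5394 -0.0134  0.014 ]]
discS [[ 0.5345  0.0115  0.014 ]
 [ 0.42   -0.0219  0.014 ]
 [ 0.4643  0.0549  0.014 ]
 [ 0.4606 -0.0628  0.014 ]]
tab top edge z.245 [[ 0.50431673  0.09110925  0.245     ]
 [ 0.50794369 -0.11582003  0.245     ]] bottom z.10 [[ 0.48257243  0.08990405  0.1       ]
 [ 0.48227382 -0.11616767  0.1       ]]
bar [[[0.49, 0.036, 0.09], [0.49, -0.061, 0.09], [0.479, 0.036, 0.09], [0.479, -0.061, 0.09]]]
tabS [[ 0.50225631 -0.10513695  0.245     ]
 [ 0.49693168  0.10154804  0.245     ]] [[ 0.48392133 -0.10303894  0.1       ]
 [ 0.48301768  0.08849407  0.1       ]]
2.0
```

View pics/z.png

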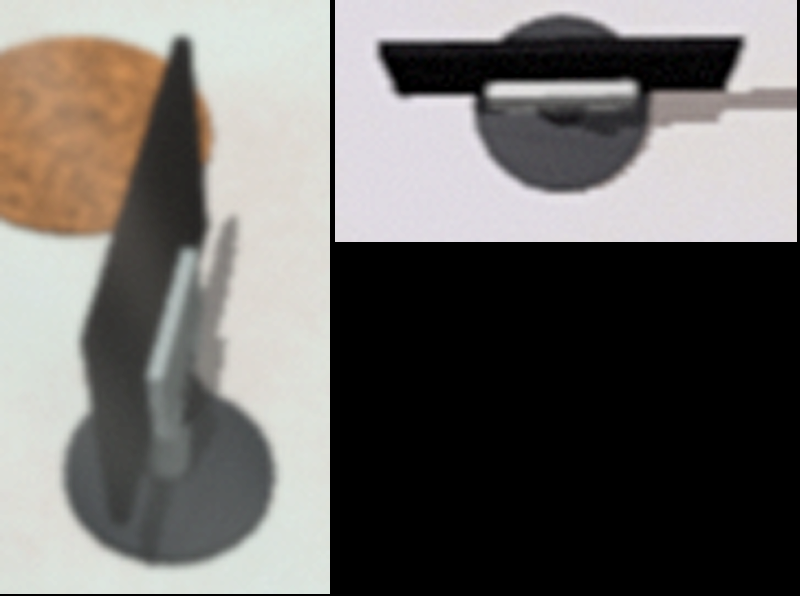

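The pictures show the board at left with the kettle on it, its grip running (122,205) to (106,265) in the top crop. The tablet's black back faces the robot, so the screen faces +x. The mat is clear, centred at (615,215). The stand is at about (0.479, -0.010) and the direction from it to the board centre is 69.6°. The grip centre is about (0.555, 0.270) with yaw about -15°.

I'll move up, turn the tool and go over to the kettle, above the height of the tablet.

{"name": "carry_out", "arguments": {
  "series": [
    [1, 0, 0, -0.5, 0, 0, 0.07],
    [1, 0.4, -0.4, -1, 0, 0, 0.14],
    [1, 0.8, -0.8, -1, 0, 0, 0.21],
    [1, 1, -1, -1, 0, 0, 0.28],
    [1, 1, -1, -1, 0, 0, 0.328],
    [1, 1, -1, -1, 0, 0, 0.328],
    [1, 1, -1, -1, 0, 0, 0.328]
  ],
  "force": 30
}}

```text
time_s: 2.7
tool_pos: [0.2764, -0.3692, 0.3386]
tcp_rot: [0.992, -0.129, -0.0, 0.0]
force: [0.1, -0.3, 0.4]
width: 1.0
grasp_force: 0.0
```

{"name": "carry_out", "arguments": {
  "series": [
    [1, 0.08, -0.5, 0, 0, 0, 0],
    [1, 0.15, -1, 0, 0, 0, 0],
    [1, 0.15, -1, 0, 0, 0, 0]
  ]
}}

```text
time_s: 3.0
tool_pos: [0.318, -0.2733, 0.3389]
tcp_rot: [0.992, -0.128, 0.0, -0.0]
force: [0.8, 0.4, -0.7]
width: 0.998
grasp_force: 0.0
```

{"name": "carry_out", "arguments": {
  "series": [
    [1, 0.08, -0.5, 0, 0, 0, 0],
    [1, 0.15, -1, 0, 0, 0, 0],
    [1, 0.15, -1, 0, 0, 0, 0]
  ]
}}

```text
time_s: 3.3
tool_pos: [0.3586, -0.1806, 0.3387]
tcp_rot: [0.992, -0.127, 0.0, -0.0]
force: [-0.1, 0.3, -0.8]
width: 1.001
grasp_force: 0.0
```

{"name": "carry_out", "arguments": {
  "series": [
    [1, 0.08, -0.5, 0, 0, 0, 0],
    [1, 0.15, -1, 0, 0, 0, 0],
    [1, 0.15, -1, 0, 0, 0, 0]
  ]
}}

```text
time_s: 3.6
tool_pos: [0.3992, -0.088, 0.3385]
tcp_rot: [0.992, -0.127, -0.0, -0.001]
force: [-0.0, -0.8, -0.7]
width: 1.0
grasp_force: 0.0
```

{"name": "carry_out", "arguments": {
  "series": [
    [1, 0.08, -0.5, 0, 0, 0, 0],
    [1, 0.15, -1, 0, 0, 0, 0],
    [1, 0.15, -1, 0, 0, 0, 0]
  ]
}}

```text
time_s: 3.9
tool_pos: [0.4398, 0.0042, 0.3381]
tcp_rot: [0.992, -0.128, -0.0, -0.0]
force: [-0.1, -1.4, -0.5]
width: 0.998
grasp_force: 0.0
```

{"name": "carry_out", "arguments": {
  "series": [
    [1, 0.08, -0.5, 0, 0, 0, 0],
    [1, 0.15, -1, 0, 0, 0, 0],
    [1, 0.15, -1, 0, 0, 0, 0]
  ]
}}

```text
time_s: 4.2
tool_pos: [0.4804, 0.0964, 0.3376]
tcp_rot: [0.992, -0.129, -0.001, -0.0]
force: [-0.1, -1.8, 0.2]
width: 0.994
grasp_force: 0.0
```

{"name": "carry_out", "arguments": {
  "series": [
    [1, 0.1, -0.5, 0, 0, 0, 0],
    [1, 0.14, -0.94, 0, 0, 0, 0],
    [1, 0.14, -0.94, 0, 0, 0, 0]
  ]
}}

```text
time_s: 4.5
tool_pos: [0.5184, 0.1828, 0.3372]
tcp_rot: [0.992, -0.129, -0.001, 0.0]
force: [-0.6, 0.1, -0.8]
width: 0.999
grasp_force: 0.0
```

{"name": "carry_out", "arguments": {
  "series": [
    [1, 0.1, -0.5, 0.2, 0, 0, 0],
    [1, 0.13, -0.94, 0.5, 0, 0, 0],
    [1, 0.13, -0.94, 0.5, 0, 0, 0],
    [1, 0.13, -0.94, 0.5, 0, 0, 0]
  ]
}}

```text
time_s: 4.9
tool_pos: [0.5542, 0.2675, 0.2873]
tcp_rot: [0.991, -0.131, -0.001, 0.001]
force: [-0.1, -1.0, 0.6]
width: 1.0
grasp_force: 0.0
```

Run:
```python
from h import *
c=snap('wrist','w1.png'); o=ctrl.get_obs(); print(o['tool_pos'],cam(c)[0].round(2).tolist())
print([(b['point'],b['score']) for b in boxes_of('kettle_grip','wrist')])
g=np.array([.555,.27,.206]);d=np.array([.966,-.259,0])
print(proj(c,[g,g+.034*d,g-.034*d]).round())
```

```text
[0.55421291 0.26707998 0.28877279] [[-0.26, -0.97, 0.0], [-0.92, 0.25, 0.29], [-0.28, 0.07, -0.96]]
[([0.5729, 0.2584, 0.1322], 0.64), ([0.4959, 0.0663, 0.1672], 0.49)]
[[277. 218.]
 [277. 174.]
 [278. 258.]]
```

View pics/w1.png

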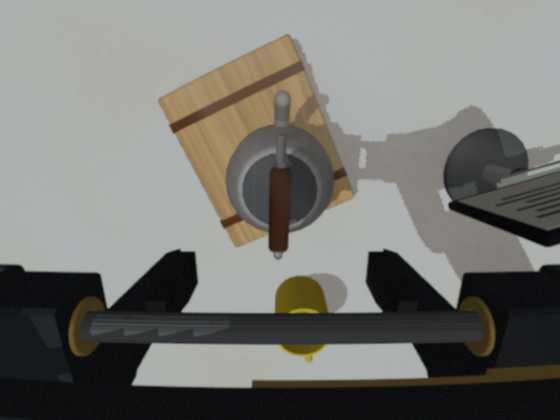

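{"name": "carry_out", "arguments": {
  "series": [
    [1, 0.03, 0, 0.35, 0, 0, 0],
    [1, 0.03, 0, 0.7, 0, 0, 0],
    [1, 0.03, 0, 0.9, 0, 0, 0],
    [1, 0.03, 0, 1, 0, 0, 0],
    [1, 0.03, 0, 1, 0, 0, 0]
  ]
}}

```text
time_s: 5.5
tool_pos: [0.5565, 0.2672, 0.1891]
tcp_rot: [0.991, -0.131, 0.0, 0.0]
force: [0.0, 0.5, 1.1]
width: 1.002
grasp_force: 0.0
```

{"name": "carry_out", "arguments": {
  "series": [
    [1, 0, 0, 0.08, 0, 0, 0],
    [0.4, 0, 0, 0.08, 0, 0, 0],
    [0, 0, 0, 0.08, 0, 0, 0],
    [0, 0, 0, 0.08, 0, 0, 0],
    [0, 0, 0, 0.08, 0, 0, 0],
    [0, 0, 0, 0.08, 0, 0, 0],
    [0, 0, 0, 0.08, 0, 0, 0],
    [0, 0, 0, 0.08, 0, 0, 0],
    [0, 0, 0, 0.08, 0, 0, 0],
    [0, 0, 0, 0.08, 0, 0, 0]
  ],
  "force": 40
}}

```text
time_s: 6.5
tool_pos: [0.5563, 0.2685, 0.1808]
tcp_rot: [0.991, -0.131, -0.0, 0.0]
force: [0.4, -0.6, -0.1]
width: 0.207
grasp_force: 0.0
```

{"name": "carry_out", "arguments": {
  "series": [
    [0, 0, 0, 0, 0, 0, 0],
    [0, 0, 0, 0, 0, 0, 0],
    [0, 0, 0, 0, 0, 0, 0],
    [0, 0, 0, 0, 0, 0, 0]
  ],
  "force": 40
}}

```text
time_s: 6.9
tool_pos: [0.5562, 0.2685, 0.1807]
tcp_rot: [0.991, -0.131, -0.0, 0.0]
force: [-1.6, -0.4, -0.4]
width: 0.177
grasp_force: 39.8
```

{"name": "carry_out", "arguments": {
  "series": [
    [0, 0, 0, -0.05, 0, 0, 0],
    [0, 0, 0, -0.15, 0, 0, 0],
    [0, 0, 0, -0.25, 0, 0, 0],
    [0, 0, 0, -0.3, 0, 0, 0],
    [0, 0, 0, -0.3, 0, 0, 0]
  ]
}}

```text
time_s: 7.4
tool_pos: [0.5566, 0.2686, 0.2118]
tcp_rot: [0.991, -0.131, 0.001, -0.0]
force: [-0.2, 0.6, -6.4]
width: 0.18
grasp_force: 39.8
```

{"name": "carry_out", "arguments": {
  "series": [
    [0, 0, 0, -0.25, 0, 0, 0],
    [0, 0, 0, -0.55, 0, 0, 0],
    [0, 0, 0, -0.85, 0, 0, 0],
    [0, 0, 0, -1, 0, 0, 0],
    [0, 0, 0, -1, 0, 0, 0]
  ]
}}

```text
time_s: 7.9
tool_pos: [0.5567, 0.2686, 0.3128]
tcp_rot: [0.991, -0.131, 0.002, -0.001]
force: [-0.4, -0.3, -8.1]
width: 0.175
grasp_force: 39.8
```

{"name": "carry_out", "arguments": {
  "series": [
    [0, 0.1, 0.15, 0, 0, 0, 0],
    [0, 0.25, 0.4, 0, 0, 0, 0],
    [0, 0.42, 0.66, 0, 0, 0, 0]
  ]
}}

```text
time_s: 8.2
tool_pos: [0.5794, 0.1927, 0.3088]
tcp_rot: [0.991, -0.13, -0.002, 0.001]
force: [-0.9, 0.1, -6.9]
width: 0.172
grasp_force: 39.8
```

{"name": "carry_out", "arguments": {
  "series": [
    [0, 0.17, 0.26, 0, 0, 0, 0],
    [0, 0.3, 0.5, 0, 0, 0, 0],
    [0, 0.42, 0.66, 0, 0, 0, 0]
  ]
}}

```text
time_s: 8.5
tool_pos: [0.6031, 0.1166, 0.3088]
tcp_rot: [0.991, -0.132, -0.002, 0.001]
force: [-0.6, 0.6, -6.6]
width: 0.172
grasp_force: 39.8
```

{"name": "carry_out", "arguments": {
  "series": [
    [0, 0.08, 0.3, 0, 0, 0, 0],
    [0, 0.16, 0.6, 0, 0, 0, 0],
    [0, 0.25, 0.92, 0, 0, 0, 0]
  ]
}}

```text
time_s: 8.8
tool_pos: [0.603, 0.0222, 0.3088]
tcp_rot: [0.991, -0.131, -0.002, 0.0]
force: [0.5, -0.9, -8.4]
width: 0.178
grasp_force: 39.9
```

{"name": "carry_out", "arguments": {
  "series": [
    [0, 0.08, 0.3, 0, 0, 0, 0],
    [0, 0.16, 0.6, 0, 0, 0, 0],
    [0, 0.25, 0.92, 0, 0, 0, 0]
  ]
}}

```text
time_s: 9.1
tool_pos: [0.6031, -0.0731, 0.3089]
tcp_rot: [0.991, -0.131, -0.002, -0.0]
force: [0.1, -0.1, -7.1]
width: 0.177
grasp_force: 39.9
```

{"name": "carry_out", "arguments": {
  "series": [
    [0, 0.08, 0.3, 0, 0, 0, 0],
    [0, 0.16, 0.6, 0, 0, 0, 0],
    [0, 0.25, 0.92, 0, 0, 0, 0]
  ]
}}

```text
time_s: 9.4
tool_pos: [0.6034, -0.1684, 0.3088]
tcp_rot: [0.991, -0.131, -0.002, -0.0]
force: [-0.3, -0.4, -7.5]
width: 0.175
grasp_force: 39.9
```

{"name": "carry_out", "arguments": {
  "series": [
    [0, 0.08, 0.3, 0, 0, 0, 0],
    [0, 0.16, 0.6, 0, 0, 0, 0],
    [0, 0.22, 0.82, 0, 0, 0, 0],
    [0, 0.25, 0.92, 0, 0, 0, 0],
    [0, 0.25, 0.92, 0, 0, 0, 0],
    [0, 0.25, 0.92, 0, 0, 0, 0]
  ]
}}

```text
time_s: 10.0
tool_pos: [0.6044, -0.2612, 0.3101]
tcp_rot: [0.991, -0.13, -0.001, -0.001]
force: [0.1, 0.2, -6.8]
width: 0.18
grasp_force: 39.9
```

Run:
```python
from h import *
t=snap('top','t2.png');s=snap('side','s2.png'); o=ctrl.get_obs(); print(o['tool_pos'],o['force'])
P=o['tool_pos']-[0,0,.149]  # kettle bottom centre
print('expected kettle bottom px',proj(t,[P]),proj(s,[P]))
a=t['pixels'][130:270,250:450,::-1];b=s['pixels'][90:300,200:400,::-1]
out=np.zeros((440,800,3),np.uint8);a=cv2.resize(a,None,fx=2,fy=2);b=cv2.resize(b,None,fx=2,fy=2)
out[:a.shape[0],:400]=a;out[:b.shape[0],400:]=b;cv2.imwrite('pics/c2.png',out)
```

```text
[ 0.60454179 -0.26081745  0.31075845] [ 0.35716738  0.97259815 -7.34279746]
expected kettle bottom px [[383.78638132 184.69061621]] [[285.0913379  142.22449078]]
```

View pics/c2.png

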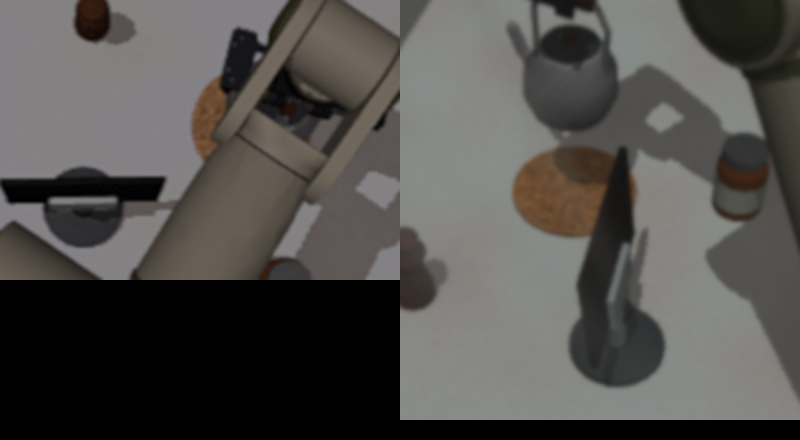

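The kettle hangs upright below the gripper, body at about (571,85) in the crop and directly over the mat. The tablet is untouched. Next I'll lower it.

{"name": "carry_out", "arguments": {
  "series": [
    [0, 0, 0, 0.25, 0, 0, 0],
    [0, 0, 0, 0.5, 0, 0, 0],
    [0, 0, 0, 0.75, 0, 0, 0],
    [0, 0, 0, 1, 0, 0, 0],
    [0, 0, 0, 1, 0, 0, 0]
  ]
}}

```text
time_s: 10.6
tool_pos: [0.6034, -0.2603, 0.2074]
tcp_rot: [0.991, -0.13, -0.003, -0.002]
force: [-1.7, 0.9, -6.7]
width: 0.174
grasp_force: 39.9
```

{"name": "carry_out", "arguments": {
  "series": [
    [0, 0, 0, 0.12, 0, 0, 0],
    [0, 0, 0, 0.24, 0, 0, 0],
    [0, 0, 0, 0.34, 0, 0, 0],
    [0, 0, 0, 0.4, 0, 0, 0],
    [0, 0, 0, 0.44, 0, 0, 0],
    [0, 0, 0, 0.47, 0, 0, 0],
    [0, 0, 0, 0.49, 0, 0, 0],
    [0, 0, 0, 0.5, 0, 0, 0],
    [0, 0, 0, 0.51, 0, 0, 0],
    [0, 0, 0, 0.51, 0, 0, 0],
    [0, 0, 0, 0.51, 0, 0, 0]
  ]
}}

```text
time_s: 11.7
tool_pos: [0.6045, -0.2621, 0.1599]
tcp_rot: [0.991, -0.131, 0.0, 0.0]
force: [0.5, 0.7, -6.8]
width: 0.176
grasp_force: 39.9
```

{"name": "carry_out", "arguments": {
  "series": [
    [0, 0, 0, 0.01, 0, 0, 0],
    [0, 0, 0, 0.02, 0, 0, 0],
    [0, 0, 0, 0.03, 0, 0, 0],
    [0, 0, 0, 0.03, 0, 0, 0],
    [0, 0, 0, 0.03, 0, 0, 0]
  ]
}}

```text
time_s: 12.2
tool_pos: [0.6045, -0.2621, 0.1569]
tcp_rot: [0.991, -0.131, 0.0, 0.0]
force: [-0.2, 1.1, -5.8]
width: 0.179
grasp_force: 39.9
```

{"name": "carry_out", "arguments": {
  "series": [
    [0, 0, 0, 0.005, 0, 0, 0],
    [0, 0, 0, 0.01, 0, 0, 0],
    [0, 0, 0, 0.015, 0, 0, 0],
    [0, 0, 0, 0.015, 0, 0, 0],
    [0, 0, 0, 0.015, 0, 0, 0]
  ]
}}

```text
time_s: 12.7
tool_pos: [0.6048, -0.2621, 0.1569]
tcp_rot: [0.991, -0.131, 0.001, 0.0]
force: [-2.6, 3.7, 5.6]
width: 0.173
grasp_force: 39.9
```

It has touched down. I'll open gently and withdraw upward.

{"name": "carry_out", "arguments": {
  "series": [
    [0.22, 0, 0, -0.005, 0, 0, 0],
    [0.26, 0, 0, -0.01, 0, 0, 0],
    [0.35, 0, 0, -0.01, 0, 0, 0],
    [0.5, 0, 0, -0.01, 0, 0, 0],
    [0.6, 0, 0, -0.01, 0, 0, 0],
    [0.6, 0, 0, -0.01, 0, 0, 0],
    [0.6, 0, 0, -0.01, 0, 0, 0],
    [0.6, 0, 0, -0.01, 0, 0, 0]
  ]
}}

```text
time_s: 13.5
tool_pos: [0.6044, -0.2621, 0.1562]
tcp_rot: [0.991, -0.131, 0.0, 0.0]
force: [0.3, 0.4, -0.2]
width: 0.601
grasp_force: 0.0
```

{"name": "carry_out", "arguments": {
  "series": [
    [0.6, 0, 0, -0.2, 0, 0, 0],
    [0.6, 0, 0, -0.5, 0, 0, 0],
    [0.6, 0, 0, -0.8, 0, 0, 0],
    [0.6, 0, 0, -1, 0, 0, 0],
    [0.6, 0, 0, -1, 0, 0, 0]
  ]
}}

```text
time_s: 14.0
tool_pos: [0.6051, -0.2625, 0.2593]
tcp_rot: [0.991, -0.131, 0.003, 0.001]
force: [-0.8, 0.2, 0.5]
width: 0.596
grasp_force: 0.0
```

Run:
```python
from h import *
s=snap('side');w=snap('wrist')
for n in('kettle_grip','kettle'):
  for cm in('side','wrist'): print(n,cm,[(b['point'],b['score']) for b in boxes_of(n,cm)][:2])
o=ctrl.get_obs();print(o['time_s'],o['tool_pos'],o['qpos'])
m=trace('kettle','side')
b=s['pixels'][70:290,200:400,::-1];w=cv2.resize(w['pixels'][:,:,::-1],None,fx=.75,fy=.75)
out=np.zeros((440,820,3),np.uint8);out[:,:400]=cv2.resize(b,None,fx=2,fy=2);out[:w.shape[0],400:820]=w;cv2.imwrite('pics/c3.png',out[:,:800])
```

```text
kettle_grip side [([0.6052, -0.2379, 0.0951], 0.97), ([0.3468, 0.2852, 0.0408], 0.46)]
kettle_grip wrist [([0.618, -0.2683, 0.1109], 0.88), ([0.5247, -0.0443, 0.0102], 0.18)]
kettle side [([0.5992, -0.238, 0.094], 0.71)]
kettle wrist [([0.6209, -0.2692, 0.1082], 0.81), ([0.6378, -0.2939, 0.0036], 0.15)]
14.3 [ 0.60415571 -0.26194376  0.25475651] [-5.88512940e-01  5.72751294e-01  9.23691353e-01  2.24118612e-05
  1.64768203e+00  1.24445540e+00]
```

View pics/c3.png

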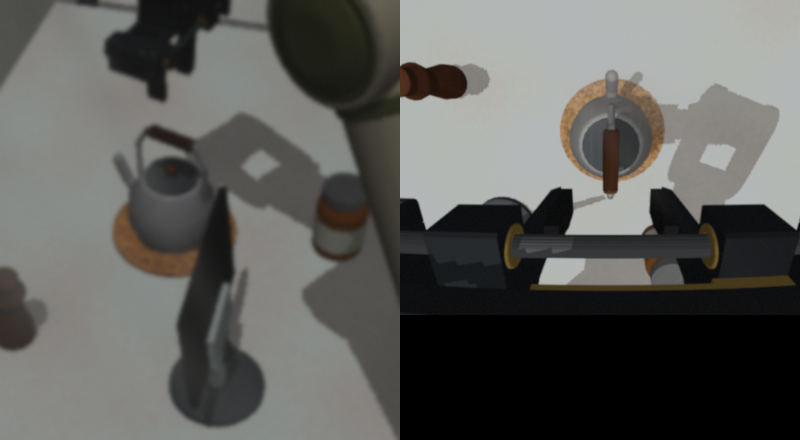

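The kettle stands upright and centred on the mat. I'll take the tablet by the middle of its top edge, closing along the screen normal, so I can set swivel and tilt exactly.

{"name": "carry_out", "arguments": {
  "series": [
    [1, 0, 0, -0.5, 0, 0, 0],
    [1, 0, 0, -1, 0, 0, 0],
    [1, -0.3, -0.36, -1, 0, 0, 0],
    [1, -0.55, -0.72, -1, 0, 0, 0]
  ]
}}

```text
time_s: 14.75
tool_pos: [0.57, -0.1783, 0.3573]
tcp_rot: [0.991, -0.132, 0.002, 0.001]
force: [-0.0, 1.4, -1.2]
width: 0.94
grasp_force: 0.0
```

{"name": "carry_out", "arguments": {
  "series": [
    [1, -0.3, -0.36, 0, 0, 0, 0],
    [1, -0.55, -0.72, 0, 0, 0, 0],
    [1, -0.55, -0.72, 0, 0, 0, 0]
  ]
}}

```text
time_s: 15.05
tool_pos: [0.5339, -0.0905, 0.3573]
tcp_rot: [0.992, -0.129, 0.001, -0.0]
force: [0.5, -0.0, 0.4]
width: 1.0
grasp_force: 0.0
```

{"name": "carry_out", "arguments": {
  "series": [
    [1, -0.3, -0.36, 0, 0, 0, -0.07],
    [1, -0.56, -0.72, 0, 0, 0, -0.14],
    [1, -0.56, -0.72, 0, 0, 0, -0.21],
    [1, -0.56, -0.72, 0, 0, 0, -0.28],
    [1, -0.56, -0.72, 0, 0, 0, -0.35],
    [1, -0.56, -0.72, 0, 0, 0, -0.42],
    [1, -0.56, -0.72, 0, 0, 0, -0.49],
    [1, -0.56, -0.72, 0, 0, 0, -0.56],
    [1, -0.56, -0.72, 0, 0, 0, -0.63],
    [1, -0.56, -0.72, 0, 0, 0, -0.7],
    [1, -0.56, -0.72, 0, 0, 0, -0.77],
    [1, -0.56, -0.72, 0, 0, 0, -0.84],
    [1, -0.56, -0.72, 0, 0, 0, -0.874],
    [1, -0.56, -0.72, 0, 0, 0, -0.874],
    [1, -0.56, -0.72, 0, 0, 0, -0.874]
  ]
}}

```text
time_s: 16.55
tool_pos: [0.5003, -0.0109, 0.3559]
tcp_rot: [0.709, 0.705, -0.0, -0.0]
force: [0.1, -0.1, -0.2]
width: 1.0
grasp_force: 0.0
```

Run:
```python
from h import *
w=snap('wrist','w4.png');o=ctrl.get_obs();print(o['tool_pos'],o['qpos'],R.from_quat(o['tcp_rot']).as_matrix().round(3).tolist())
P=np.array([[.500,y,.245] for y in(-.115,-.011,.093)]+[[.4795,-.011,.014]]);print(proj(w,P).round())
```

```text
[ 0.50024507 -0.01075602  0.35600392] [-2.58512856e-01  2.32682229e-01  1.18046448e+00 -5.83485886e-05
  1.72883461e+00 -2.53851427e-01] [[0.005, 1.0, -0.0], [1.0, -0.005, 0.0], [0.0, -0.0, -1.0]]
[[281. 310.]
 [280. 206.]
 [280.  76.]
 [268. 165.]]
```

View pics/w4.png

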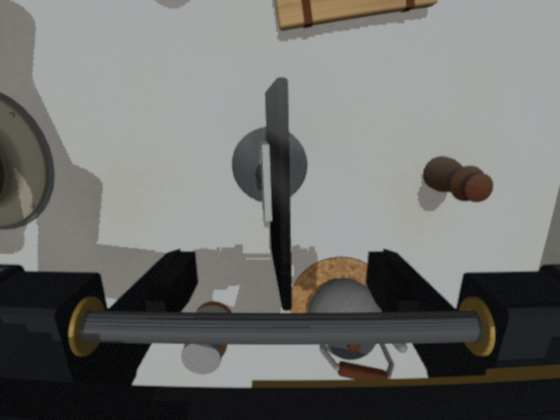

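The tablet's top edge runs (283,80) to (286,307), within about 4 px of the prediction. I'll descend over it and close.

{"name": "carry_out", "arguments": {
  "series": [
    [1, 0, 0.03, 0.4, 0, 0, 0],
    [1, 0, 0.03, 0.8, 0, 0, 0],
    [1, 0, 0.03, 1, 0, 0, 0],
    [1, 0, 0.03, 1, 0, 0, 0]
  ]
}}

```text
time_s: 17.0
tool_pos: [0.5021, -0.0104, 0.2538]
tcp_rot: [0.708, 0.706, -0.001, -0.002]
force: [-0.1, -0.3, 0.7]
width: 0.996
grasp_force: 0.0
```

{"name": "carry_out", "arguments": {
  "series": [
    [0.6, 0, 0, 0.2, 0, 0, 0],
    [0.4, 0, 0, 0.46, 0, 0, 0],
    [0.3, 0, 0, 0.46, 0, 0, 0],
    [0.2, 0, 0, 0.46, 0, 0, 0],
    [0.1, 0, 0, 0.46, 0, 0, 0],
    [0, 0, 0, 0.46, 0, 0, 0],
    [0, 0, 0, 0.46, 0, 0, 0],
    [0, 0, 0, 0.46, 0, 0, 0],
    [0, 0, 0, 0.46, 0, 0, 0],
    [0, 0, 0, 0.46, 0, 0, 0],
    [0, 0, 0, 0.46, 0, 0, 0],
    [0, 0, 0, 0.46, 0, 0, 0],
    [0, 0, 0, 0.46, 0, 0, 0],
    [0, 0, 0, 0.46, 0, 0, 0]
  ],
  "force": 30
}}

```text
time_s: 18.4
tool_pos: [0.5021, -0.0104, 0.2102]
tcp_rot: [0.708, 0.706, -0.001, -0.001]
force: [-4.8, -0.7, 4.1]
width: 0.132
grasp_force: 29.4
```

{"name": "carry_out", "arguments": {
  "series": [
    [0, 0, -0.06, 0, 0, 0, 0],
    [0, 0, -0.12, 0, 0, 0, 0],
    [0, 0, -0.175, 0, 0, 0, 0],
    [0, 0, -0.175, 0, 0, 0, 0],
    [0, 0, -0.175, 0, 0, 0, 0]
  ]
}}

```text
time_s: 18.9
tool_pos: [0.4865, -0.0107, 0.2112]
tcp_rot: [0.708, 0.706, 0.001, 0.001]
force: [1.8, -0.6, 8.1]
width: 0.116
grasp_force: 29.8
```

Run:
```python
from h import *
o=ctrl.get_obs();print(o['tool_pos'],o['force'],o['wrist_torque'],o['width'])
M=R.from_quat(o['tcp_rot']).as_matrix();p=o['tool_pos'];ax=np.array([.4795,-.011])
for a in(15,30,45,60,68.6):
    Q=R.from_euler('z',a,degrees=True).as_matrix();d=np.zeros(3);d[:2]=Q[:2,:2]@(p[:2]-ax)+ax-p[:2]
    print(a,(M.T@d*10).round(3), R.from_matrix(M.T@Q@M).as_rotvec()*180/np.pi/120)
print(np.degrees(np.arctan2(M[1,1],M[0,1])))
```

```text
[ 0.48652618 -0.01065013  0.21119563] [ 1.82893004 -0.57294246  8.1284259 ] [-0.02617998 -0.47365091  0.08213878] 0.11606288686844657
15 [ 0.018 -0.003 -0.   ] [-8.71008833e-05  4.34290804e-04 -1.24999215e-01]
30 [ 0.035 -0.011 -0.   ] [-1.74201767e-04  8.68581609e-04 -2.49998430e-01]
45 [ 0.049 -0.023 -0.   ] [-2.61302650e-04  1.30287241e-03 -3.74997646e-01]
60 [ 0.059 -0.038 -0.   ] [-3.48403533e-04  1.73716322e-03 -4.99996861e-01]
68.6 [ 0.063 -0.048 -0.   ] [-3.98341373e-04  1.98615661e-03 -5.71663078e-01]
-0.14585363230084233
```

{"name": "carry_out", "arguments": {
  "series": [
    [0, 0.006, -0.001, 0, 0, 0, -0.04],
    [0, 0.011, -0.002, 0, 0, 0, -0.08],
    [0, 0.018, -0.003, 0, 0, 0, -0.125],
    [0, 0.026, -0.006, 0, 0, 0, -0.18],
    [0, 0.035, -0.011, 0, 0, 0, -0.25],
    [0, 0.042, -0.017, 0, 0, 0, -0.31],
    [0, 0.049, -0.023, 0, 0, 0, -0.375],
    [0, 0.054, -0.03, 0, 0, 0, -0.44],
    [0, 0.059, -0.038, 0, 0, 0, -0.5],
    [0, 0.062, -0.044, 0, 0, 0, -0.54],
    [0, 0.064, -0.049, 0, 0, 0, -0.57],
    [0, 0.064, -0.049, 0, 0, 0, -0.581],
    [0, 0.064, -0.049, 0, 0, 0, -0.581],
    [0, 0.064, -0.049, 0, 0, 0, -0.581]
  ]
}}

```text
time_s: 20.3
tool_pos: [0.4813, -0.0049, 0.2111]
tcp_rot: [0.178, 0.984, -0.001, 0.001]
force: [0.5, -4.3, 8.1]
width: 0.109
grasp_force: 29.8
```

Run:
```python
from h import *
t=snap('top');s=snap('side')
o=ctrl.get_obs();print(o['tool_pos'],o['force'],o['wrist_torque'],o['width'],o['qpos'])
M=R.from_quat(o['tcp_rot']).as_matrix();print(np.degrees(np.arctan2(M[1,1],M[0,1])))
a=t['pixels'][170:290,230:360,::-1];b=s['pixels'][140:290,230:380,::-1]
out=np.zeros((450,800,3),np.uint8);out[:360,:390]=cv2.resize(a,(390,360));out[:400,400:]=cv2.resize(b,(400,400));cv2.imwrite('pics/c5.png',out)
# arc for tilt: axis point z .09, through stand
ax=np.array([.4795,-.011,.09]);p=o['tool_pos'];gr=p-.019*M[:,2]
for d in(5,10,15,20,25,30,35):
    Q=R.from_rotvec(-np.radians(d)*M[:,0]).as_matrix();print(d,(M.T@(Q@(p-ax)+ax-p)*10).round(3),round(-d/120,4))
```

```text
[ 0.48130776 -0.00492039  0.21109044] [-0.57479542 -4.16259879  8.72688837] [-0.76206161 -0.10967181 -0.03567682] 0.11024418319603929 [-0.25594978  0.28418154  1.52997138 -0.0016909   1.32487385 -1.46943234]
69.55078736395397
5 [-0.    -0.106 -0.001] -0.0417
10 [-0.    -0.211  0.008] -0.0833
15 [-0.    -0.316  0.025] -0.125
20 [ 0.    -0.418  0.052] -0.1667
25 [-0.    -0.518  0.087] -0.2083
30 [ 0.    -0.614  0.131] -0.25
35 [-0.    -0.706  0.184] -0.2917
```

View pics/c5.png

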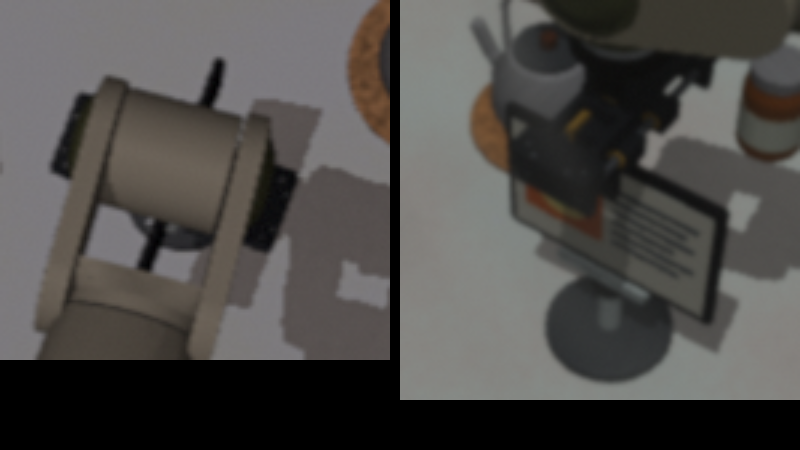

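The screen is now visible from the board side and the top edge shows a yaw of about 70°. Now the lean back.

{"name": "carry_out", "arguments": {
  "series": [
    [0, 0, -0.053, 0, -0.021, 0, 0],
    [0, 0, -0.106, 0, -0.0417, 0, 0],
    [0, 0, -0.158, 0.004, -0.0625, 0, 0],
    [0, 0, -0.211, 0.008, -0.0833, 0, 0],
    [0, 0, -0.263, 0.016, -0.104, 0, 0],
    [0, 0, -0.316, 0.025, -0.125, 0, 0],
    [0, 0, -0.367, 0.038, -0.146, 0, 0],
    [0, 0, -0.418, 0.052, -0.1667, 0, 0],
    [0, 0, -0.418, 0.052, -0.1667, 0, 0]
  ]
}}

```text
time_s: 21.3
tool_pos: [0.4668, -0.0446, 0.206]
tcp_rot: [0.175, 0.969, 0.171, 0.032]
force: [-0.9, -1.7, 11.0]
width: 0.114
grasp_force: 29.8
```

Run:
```python
from h import *
o=ctrl.get_obs();print(o['tool_pos'],o['force'],o['wrist_torque'],o['width'],o['qpos'])
M=R.from_quat(o['tcp_rot']).as_matrix();y=M[:,1];print(np.degrees(np.arctan2(y[1],y[0])),np.degrees(np.arcsin(y[2])))
ax=np.array([.4795,-.011,.09]);p=o['tool_pos']
for d in(5,10,15):
    Q=R.from_rotvec(-np.radians(d)*M[:,0]).as_matrix();print(d,(M.T@(Q@(p-ax)+ax-p)*10).round(3),round(-d/120,4))
```

```text
[ 0.46678933 -0.04462414  0.20602141] [-0.88171498 -1.69149235 11.00931533] [ 0.09516413 -0.17028061 -0.02696394] 0.11359133840934242 [-0.54078443  0.25916953  1.63244547  0.35569801  1.32886239 -1.85308159]
69.49906424674775 20.078762636966605
5 [ 0.    -0.106 -0.001] -0.0417
10 [-0.    -0.212  0.008] -0.0833
15 [ 0.    -0.316  0.026] -0.125
```

{"name": "carry_out", "arguments": {
  "series": [
    [0, 0, -0.053, 0, -0.021, 0, 0],
    [0, 0, -0.106, 0, -0.0417, 0, 0],
    [0, 0, -0.158, 0.004, -0.0625, 0, 0],
    [0, 0, -0.211, 0.008, -0.0833, 0, 0],
    [0, 0, -0.263, 0.016, -0.104, 0, 0],
    [0, 0, -0.315, 0.026, -0.1245, 0, 0],
    [0, 0, -0.315, 0.026, -0.1245, 0, 0],
    [0, 0, -0.315, 0.026, -0.1245, 0, 0],
    [0, 0, -0.315, 0.026, -0.1245, 0, 0]
  ]
}}

```text
time_s: 22.2
tool_pos: [0.4568, -0.0717, 0.1928]
tcp_rot: [0.169, 0.939, 0.294, 0.055]
force: [-3.4, -8.6, 13.4]
width: 0.104
grasp_force: 29.9
```

Run:
```python
from h import *
o=ctrl.get_obs();print(o['tool_pos'],o['force'],o['wrist_torque'],o['width'],o['qpos'])
M=R.from_quat(o['tcp_rot']).as_matrix();y=M[:,1];print(np.degrees(np.arctan2(y[1],y[0])),np.degrees(np.arcsin(y[2])))
n=np.array([.35,.937,0]);d=o['tool_pos']-[.4795,-.011,.09];print('tilt by position',np.degrees(np.arctan2(-d@n,d[2]))+np.degrees(np.arctan(5/121)))
```

```text
[ 0.45679621 -0.07165949  0.19281066] [-3.44181141 -8.63625297 13.42040296] [-0.33593202  0.13763514 -0.0069768 ] 0.10424444644342898 [-0.72923271  0.31476986  1.69672663  0.57154393  1.40539958 -2.11958551]
69.61207271857583 34.85883631914047
tilt by position 34.58258227733449
```

{"name": "carry_out", "arguments": {
  "series": [
    [0.15, 0, 0, 0, 0, 0, 0],
    [0.2, 0, 0, 0, 0, 0, 0],
    [0.3, 0, 0, 0, 0, 0, 0],
    [0.4, 0, 0, 0, 0, 0, 0],
    [0.5, 0, 0, 0, 0, 0, 0],
    [0.5, 0, 0, 0, 0, 0, 0],
    [0.5, 0, 0, 0, 0, 0, 0]
  ]
}}

```text
time_s: 22.9
tool_pos: [0.4561, -0.07, 0.1918]
tcp_rot: [0.169, 0.939, 0.296, 0.053]
force: [-0.7, -0.5, -0.2]
width: 0.501
grasp_force: 0.0
```

{"name": "carry_out", "arguments": {
  "series": [
    [0.5, 0, 0, -0.15, 0, 0, 0],
    [0.5, 0, 0, -0.4, 0, 0, 0],
    [0.5, 0, 0, -0.7, 0, 0, 0],
    [0.5, 0, 0, -1, 0, 0, 0],
    [0.5, 0, 0, -1, 0, 0, 0]
  ]
}}

```text
time_s: 23.4
tool_pos: [0.4365, -0.1256, 0.2759]
tcp_rot: [0.169, 0.939, 0.294, 0.055]
force: [0.5, 0.9, -0.5]
width: 0.5
grasp_force: 0.0
```

{"name": "carry_out", "arguments": {
  "series": [
    [0.5, 0, 0, -0.4, 0, 0, 0],
    [0.5, 0, 0, -0.8, 0, 0, 0],
    [0.5, 0, 0, -1, 0, 0, 0],
    [0.5, 0, 0, -1, 0, 0, 0]
  ]
}}

```text
time_s: 23.8
tool_pos: [0.4164, -0.1783, 0.3562]
tcp_rot: [0.169, 0.939, 0.295, 0.054]
force: [0.5, 0.2, -0.8]
width: 0.499
grasp_force: 0.0
```

Run:
```python
from h import *
t=snap('top');s=snap('side')
o=ctrl.get_obs();print(o['time_s'],o['tool_pos'],o['force'])
# predicted tablet corners
def cor(y,tl):
    n=np.array([np.cos(y),np.sin(y),0]);l=np.array([-np.sin(y),np.cos(y),0]);u=np.cos(tl)*np.array([0,0,1])-np.sin(tl)*n;f=np.cos(tl)*n+np.sin(tl)*np.array([0,0,1])
    return np.array([[.4795,-.010,.09]+l*a+u*b+f*.01 for a,b in((.105,.155),(-.105,.155),(-.105,.01),(.105,.01))])
C=cor(np.radians(69.6),np.radians(35))
A=[]
for c,(x0,y0,x1,y1),f in((t,(220,170,350,300),3),(s,(230,130,380,290),3)):
    q=cv2.resize(c['pixels'][y0:y1,x0:x1,::-1].copy(),None,fx=f,fy=f,interpolation=2)
    q=np.clip(q*1.5,0,255).astype(np.uint8)
    pp=((proj(c,C)-[x0,y0]+.5)*f-.5).round().astype(int)
    cv2.polylines(q,[pp.reshape(-1,1,2)],True,(0,0,255),1);A.append(q);print(pp.tolist())
out=np.zeros((480,390+450,3),np.uint8);out[:390,:390]=A[0];out[:480,390:]=A[1];cv2.imwrite('pics/c6.png',out[:,:800])
```

```text
23.9 [ 0.41617517 -0.17674956  0.35443928] [-0.390061    0.83223132 -0.67188133]
[[257, 331], [344, 98], [249, 80], [169, 293]]
[[427, 216], [187, 101], [128, 267], [353, 390]]
```

View pics/c6.png

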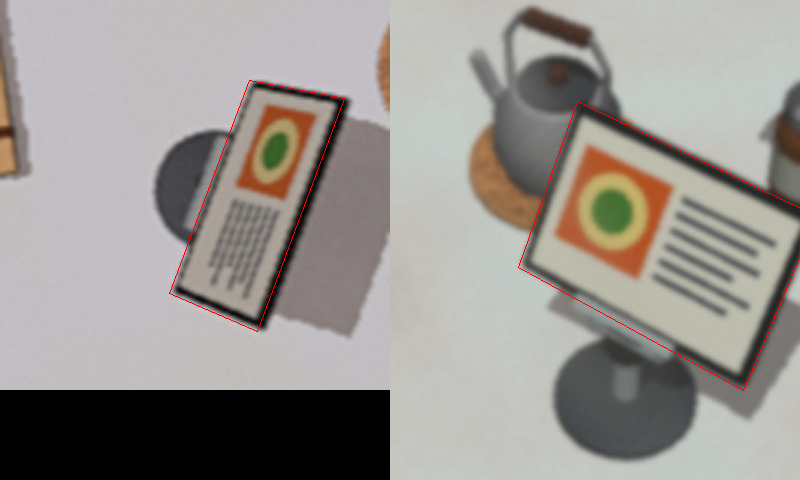

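The predicted outline for yaw 69.6° and lean 35° lies on the tablet in both views, within about 1 camera pixel. The kettle stands upright on the mat and the arm is clear of everything.

```bash
python3 -c "
from rig import job
print(job.finish_job())"
```

```text
the job is handed in; nothing more can be done
None
```

The job is handed in at about 24 s of the allowed 72 s: the kettle stands upright and centred on the cork mat, the tablet faces the board's middle and leans back 35° by my camera and arm measurements, and the arm never went near the mug, jar or mill.

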